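# Heft the emptied tipping tins and re-tip the one that is not empty

## Robot

A 6-joint arm with a two-finger parallel gripper is mounted at the origin on a cart in front of the work surface, level with it; the furniture and walls round the work are solid. World frame = base frame: x ahead of the robot, y to its left, z up, the work surface at z = 0. Lengths are in mm, angles in degrees, forces in N, time in s.
With the tool pointing down it reaches from about 300 to 850 mm from the base axis. Payload 4.2 kg.
Tool frame: the origin (TCP) lies between the finger pads; the fingertips stand 14 mm ahead of it and the grasp point (between the pads) lies 5 mm behind it (env.finger_overhang is the distance from the TCP to the fingertips, in mm); z points along the fingers, y is the line along which they close (so a half turn about z gives the same grasp; the last joint's range is limited). The gripper opens to 91 mm and grips with 3 to 60 N. Pads are 32 mm wide; open, the fingers measure 118 mm over their backs; the gripper's body (76 mm by 178 mm) begins 60 mm behind the grasp point.
Start: joints at [-66.349, 18.312, 89.639, -0, 72.044, -1.146], TCP at [241.169, -521.999, 189.876] pointing down, gripper open.
Joint ranges: [-177.97, 177.97], [-48.28, 115.42], [12.27, 149.76], [-77.06, 257.06], [2.81, 150.46], [-146.56, 146.56]. Speed limits (degrees/s): [147.25, 147.25, 180, 180, 180, 180].

## Interface

Orientations are given as [roll, pitch, yaw] about the fixed x, y, z axes, in that order (R = Rz(yaw) Ry(pitch) Rx(roll)).
In Python, from workcell import status, cams, env, finder gives the robot as it stands.
- The arm moves only by the tool apply_moves, never from a script. Its argument "increments" is a list of rows, each a list of 7 numbers: the opening, from -1 (shut) to 1 (fully open), then the shift along the world's x, y, z in m, then the turn, a rotation vector about the world's x, y, z in degrees. In form: [[gripper, x, y, z, ax, ay, az], ...]. A call has 1 to 5 rows; each row shifts and turns the commanded pose from where the row before left it; what a row does not reach is not made up. A row lasts 1/12 s, in which the tool goes at most 41.7 mm and 7.16 degrees, less where a joint would pass 70% of its speed; a pose out of reach is approached as far as the arm can. A call with a gripper value outside its range is refused whole. The fingers move at their own pace and stop on an object; "newtons" is the grip in N (left out, the last holds). Time passes only in rows, so rows that do not move let the fingers close. It gives the time, the measured TCP pose, the force, the opening and the grip force at its end, in the units of the state.
- status.state(): the state, without advancing time (a new reading comes with each control period).
- cams.grab_frame(name): name is "scene" or "top" or "wrist"; returns a dict with "color" (384x512x3 uint8, red, green, blue), "intrinsics" (3x3 intrinsics, pixels), "k1" (the pictures are not rectified: a ray, as slopes to the right and down, at radius r is drawn at 1 + k1 r^2 times it, then the intrinsics apply), "R" (3x3) and "t" (3): a world point X has camera coordinates R X + t. Camera axes: x right, y down, z forward; pixel columns grow to the right and rows downward; lengths in mm; the calibration is good to about 2 mm. A picture is of the moment at which its call begins. There is no depth.
- env.job_done(): hands the job in; it is judged then, once.
Trained networks look in the newest picture that a camera, given by its name, has taken for a name from the list of things; names that differ only in an ending like _2 or _b are one class to them, and where a whole thing is asked for, a point or a joint stands for the part that bears it (a point fixed in the world has none). Each returns a list of dicts, best first, with "score" (0 to 1); they miss things now and then, are a little off and sometimes report something else, mostly with a low value. They report only what shows in the picture. A call takes as long as a camera call. They do not tell look-alikes from the thing itself.
- finder.boxes_of(query, camera): "rect" ([left, top, width, height] in pixels, round what is visible of it).
- finder.trace(query, camera): "pixels" (384x512 bool, what is visible of it) and "rect" ([left, top, width, height] in pixels, round what is visible of it).
The state is a dict: "time_s": time; "qpos": joint angles; "qvel": joint speeds; "effort": joint torques, N m; "ee_pos": TCP position; "ee_rot": TCP orientation; "force": force on the tool from outside, world axes, zero at the start; "torque": the same for the moment, N m; "gripper_width": finger opening in mm; "gripper_force": force on a finger pad.
Only numpy, scipy, OpenCV 4.12 (cv2) and the standard library are available. Lean on these libraries where they do the work, as an engineer would, in place of code of your own. Each camera call takes 0.05 s, during which the arm holds its last target. There are 200 camera calls.

## Task

Both hooded tipping tins have been tipped out, but the steel shoe-stretching ball has stayed behind in one of them. Heft the tins by the grip blocks, level, to judge by weight which one still holds the ball, and tip only that one again, mouth down over the wooden tray, until the ball has rolled out into the tray. Finally both tins must stand upright where they stood at the start, with the ball left in the tray.

Things in the scene. Friction and masses are not known exactly. Their poses are not given: they have to be found in the camera images.
- tin_a_grip (a point): Middle of the wooden grip block on the roof of the first tipping tin, 101 mm above the tin's underside. The block is 16 mm thick along x, 52 mm wide along y, from 84 to 118 mm above the underside: grip it across the 16 mm. Axes: x from mouth to back, y along the block, z up. The aluminium tin is 130 x 60 x 76 mm high to its closed roof.
- tin_b_grip (a point): The same point on the second tin, which is like the first in every respect; either may hold the ball, hidden from above by the roof. Empty, a tin weighs 0.24 to 0.30 kg; with the ball 0.48 to 0.60 kg. Axes as for the first.
- tin_a_lip (a point): Middle of the lip of the first tin's mouth (its only opening), in the end at its -x side (facing about towards the robot at the start), 65 mm in front of the block's middle and 77 mm below it. Inside, a ramp rises at 18 degrees to the lip, so the ball stays in up to 15 degrees of tilt and rolls out over the lip when the mouth end is tipped down 35 degrees or more (40 is ample).
- tin_b_lip (a point): The same point on the second tin; lip and ramp as in the first.
- tin_a_floor: Inner floor of the first tin, fixed in it, hidden by the roof. Its origin is the centre of the tin's underside; axes as the tin's.
- tin_b_floor: Inner floor of the second tin, likewise.
- tray: Open plywood tray between the tins, fixed to the bench: 180 x 180 mm outside, 45 mm high, walls 6 mm. Its origin is the centre of its underside, on the bench; x and y along its sides. It is to catch the ball: polished steel, 40 mm, about 0.26 kg.
Not all that is in view belongs to the job. What is shaped like the part that bears tin_b_grip but orange is not meant.

How it is judged:
By the outcome, as a careful person would: the job done as asked, in the order asked, and still so for the second after the job is handed in, with the robot touching nothing.
It also fails if it takes over 64 s, if anything falls off the work surface, if the arm or the gripper's body presses on something with over 40 N, if the wrist force passes 120 N, or if a joint passes its speed limit or range.

## Working session

There is one attempt and no reset: what is moved stays moved. The work goes in short steps, Python scripts to look and compute and a tool call to move; the robot and the scene stay as the last step left them, time stands still between calls to the robot, and variables do not carry over. Pictures are saved under pics/ and viewed, at most 10 in all, crops included, and the job is handed in when it is done.

Besides the shell and the picture viewer there is one more tool, called after "Request:" as a command line: name --pt "numbers of a row" for each row, then --argument value for the rest. apply_moves: Moves the arm, as the interface text tells. Its arguments: {"type":"object","properties":{"increments":{"type":"array","items":{"type":"array","items":{"type":"number"}}},"newtons":{"type":"number"}},"required":["increments"]}

```bash
ls; mkdir -p pics; cat > h.py <<'E'
import numpy as np, cv2
from workcell import status, cams, env, finder
def ray(f,u,v):
    K=np.array(f["intrinsics"]);k=f["k1"]
    d=np.array([(u-K[0,2])/K[0,0],(v-K[1,2])/K[1,1]]);s=d.copy()
    for _ in range(20): s=d/(1+k*(s@s))
    R=np.array(f["R"]);t=np.array(f["t"])
    return -R.T@t, R.T@np.array([s[0],s[1],1.])
def onz(f,u,v,z):
    o,d=ray(f,u,v); return o+d*(z-o[2])/d[2]
def proj(f,X):
    K=np.array(f["intrinsics"]);c=np.array(f["R"])@X+np.array(f["t"]);s=c[:2]/c[2];s=s*(1+f["k1"]*(s@s))
    return K[:2,:2]@s+K[:2,2]
E
python3 - <<'E'
from h import *
ims=[]
for c in("scene","top"):
    f=cams.grab_frame(c);ims.append(f["color"][...,::-1])
    cv2.imwrite(f"pics/{c}0.png",cv2.resize(ims[-1],(800,600)))
    print(c,np.round(-np.array(f["R"]).T@f["t"]))
    for q in("tin_a_grip","tin_a_floor","tin_a_lip","tray"):
        for r in finder.trace(q,c):
            if r["score"]<.2: continue
            m=r["pixels"];p=np.argwhere(m).mean(0)[::-1] if m.any() else [0,0]
            rr=cv2.minAreaRect(np.argwhere(m)[:,::-1].astype(np.float32))
            print(q,round(r["score"],2),np.round(r["rect"]),np.round(p),np.round(rr[1]),round(rr[2]), np.round(onz(f,*p,118 if 'grip' in q else 45)), f["color"][m].mean(0).round())
E
```

```text
pics
scene [-240.  596.  840.]
tin_a_grip 0.6 [153. 208.  28.  50.] [167. 232.] [49. 27.] 90 [517. 318. 118.] [95. 90. 89.]
tin_a_floor 0.6 [159. 238.  17.   6.] [167. 241.] [ 6. 15.] 84 [560. 308.  45.] [67. 66. 69.]
tin_a_lip 0.57 [156. 209.  25.  50.] [167. 232.] [48. 27.] 90 [594. 289.  45.] [96. 90. 89.]
tin_a_lip 0.31 [286. 148.  40.  36.] [307. 167.] [42. 35.] 47 [ 560. -253.   45.] [94. 90. 91.]
tray 0.96 [214. 170.  73.  56.] [248. 197.] [69. 51.] 29 [563.  10.  45.] [129. 103.  73.]
top [ 318.   11. 1215.]
tin_a_grip 0.57 [112. 124.  52.  56.] [135. 151.] [37. 56.] 35 [586. 269. 118.] [109. 104. 105.]
tin_a_lip 0.81 [108. 120.  55.  63.] [135. 151.] [37. 56.] 34 [604. 286.  45.] [109. 104. 104.]
tin_a_lip 0.6 [214. 118.  88.  82.] [257. 158.] [75. 75.] 79 [587. -11.  45.] [136. 114.  78.]
tray 0.8 [214. 117.  86.  82.] [257. 158.] [75. 75.] 80 [588. -11.  45.] [136. 113.  78.]
```

View pics/top0.png

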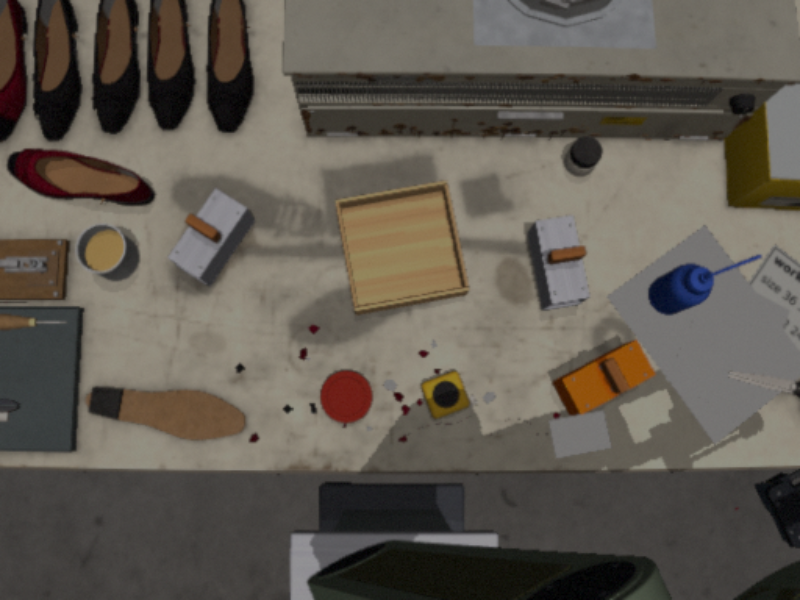

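View pics/scene0.png

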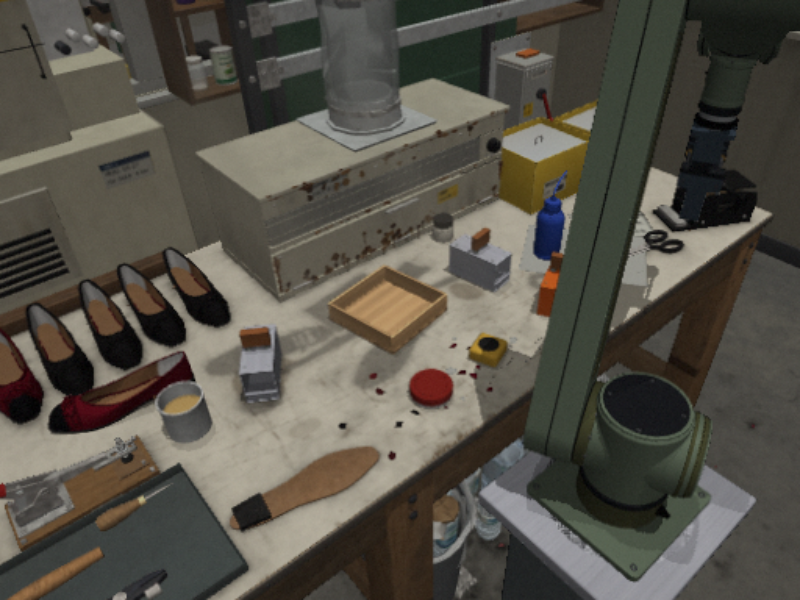

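The left tin's grip shows at about (203,227) and the right tin's at (566,255) in the 800 px top view. The orange look-alike is at (605,378) and the tray is between the tins.

```bash
cat >> h.py <<'E'
from scipy.optimize import minimize
def T(x,y,yaw,P):
    c,s=np.cos(np.radians(yaw)),np.sin(np.radians(yaw));P=np.array(P,float)
    return np.c_[x+c*P[:,0]-s*P[:,1],y+s*P[:,0]+c*P[:,1],P[:,2]]
def box(hx,hy,z0,z1): return [[a*hx,b*hy,z] for z in(z0,z1) for a,b in((1,1),(1,-1),(-1,-1),(-1,1))]
def hull(f,p,B,S=4):
    q=np.array([proj(f,X) for X in T(*p,B)]); return cv2.convexHull(((q+.5)*S-.5).astype(np.float32)).astype(np.int32)
def fill(f,p,S=4):
    sh=(384*S,512*S);m=np.zeros(sh,np.uint8);k=m.copy()
    cv2.fillConvexPoly(m,hull(f,p,box(65,30,0,76),S),1);cv2.fillConvexPoly(k,hull(f,p,box(8,26,84,118),S),1);m[k>0]=0
    return m,k
def masks(f,roi,S=4):
    im=cv2.resize(f["color"],None,fx=S,fy=S,interpolation=cv2.INTER_CUBIC).astype(int);r,b=im[...,0],im[...,2]
    w=np.zeros(r.shape,bool);x0,y0,x1,y1=[int(v*S) for v in roi];w[y0:y1,x0:x1]=1
    return ((b-r>2)&(r>70)&w),((r-b>.45*r)&(r>60)&w)
def fit(fr,p0,rois):
    M=[masks(f,r) for f,r in zip(fr,rois)]
    def cost(p):
        c=0
        for f,(g,k) in zip(fr,M):
            a,b=fill(f,p)
            for u,v,w in((a,g,1),(b,k,1)):
                u=u>0;c+=w*(1-(u&v).sum()/max(1,(u|v).sum()))
        return c
    best=min((minimize(cost,np.array(p0)+[0,0,d],method="Nelder-Mead",options=dict(initial_simplex=np.array(p0)+[0,0,d]+np.array([[0,0,0],[12,0,0],[0,12,0],[0,0,8]]),maxiter=120)) for d in(-8,0,8)),key=lambda r:r.fun)
    return best.x,best.fun
E
python3 - <<'E'
from h import *
f=cams.grab_frame("top")
S=4;out=[]
for n,p0,roi in(("L",(575,270,-30),(105,118,168,190)),("R",(560,-240,8),(328,130,385,205))):
    p,c=fit([f],p0,[roi]);print(n,p.round(1),round(c,2))
    im=cv2.resize(f["color"][...,::-1],None,fx=S,fy=S,interpolation=cv2.INTER_CUBIC)
    for B in(box(65,30,0,0),box(65,30,76,76),box(8,26,118,118)): cv2.polylines(im,[hull(f,p,B)],True,(0,0,255),1)
    x,y=[int(v*S) for v in roi[:2]];out.append(cv2.resize(im[y:y+300,x:x+250],(400,480)))
cv2.imwrite("pics/fit0.png",np.hstack(out))
r=finder.trace("tray","top")[0]["pixels"];q=cv2.minAreaRect(np.argwhere(r)[:,::-1].astype(np.float32))
c=cv2.boxPoints(q);P=np.array([onz(f,*u,45) for u in c]);print(P.round(),P.mean(0))
E
```

```text
L [605.  288.6 -36. ] 0.84
R [ 564.4 -254.7   14.7] 0.87
[[ 666.   96.   45.]
 [ 701.  -85.   45.]
 [ 512. -116.   45.]
 [ 479.   61.   45.]] [589.35214941 -11.08528816  45.        ]
```

View pics/fit0.png

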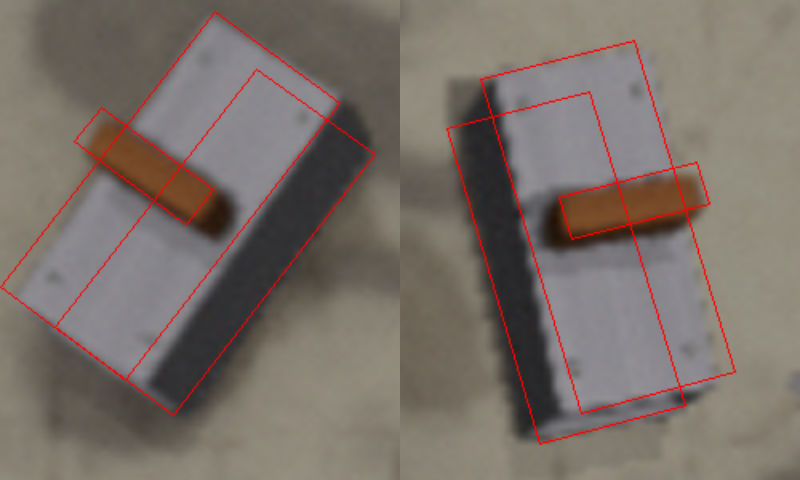

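The model matches, but the dark side walls biased the fit. I'll fit the roof face only.

```bash
sed -i 's/box(65,30,0,76),S),1);cv2/box(65,30,76,76),S),1);cv2/; s/box(8,26,84,118),S),1);m\[k>0\]=0/box(8,26,112,118),S),1);b=m*0;cv2.fillConvexPoly(b,hull(f,p,box(8,26,84,118),S),1);m[b>0]=0/' h.py
python3 - <<'E'
from h import *
f=cams.grab_frame("top")
for n,p0,roi in(("L",(595,280,-36),(105,118,168,190)),("R",(570,-248,12),(328,130,385,205))):
    for w in (1,):
        p,c=fit([f],p0,[roi]);print(n,p.round(1),round(c,2),"radius",np.hypot(*p[:2]).round())
print(status.state())
E
```

```text
L [603.2 285.8 -34.3] 0.47 radius 667.0
R [ 562.1 -252.7    8.6] 0.51 radius 616.0
{'time_s': 0.65, 'qpos': array([-6.63480681e+01,  1.83094312e+01,  8.96388524e+01,  1.34491937e-04,
        7.20435260e+01, -1.14680997e+00]), 'qvel': array([-0.02593931,  0.06342193,  0.06926323, -0.01601074, -0.01485162,
        0.04609635]), 'effort': array([-1.35758291e-03, -4.12185466e+01, -2.32171226e+01,  7.26791122e-02,
        3.75936599e-02, -2.91798790e-05]), 'ee_pos': array([ 241.17510765, -521.99950541,  189.9017006 ]), 'ee_rot': array([1.79991809e+02, 3.60041664e-05, 2.47987004e+01]), 'force': array([ 0.02431304, -0.0825894 , -0.57403335]), 'torque': array([ 0.01338293, -0.00856284, -0.01734265]), 'gripper_force': 0.0, 'gripper_width': 91.18420612306721}
```

Request:
apply_moves --pt "1 0.0267 0.0224 0.02 0 0 6.15" --pt "1 0.0267 0.0224 0.02 0 0 6.15" --pt "1 0.0267 0.0224 0.02 0 0 6.15" --pt "1 0.0267 0.0224 0.02 0 0 6.15" --pt "1 0.0267 0.0224 0.02 0 0 6.15"

```text
time_s: 1.07
ee_pos: [375.6, -408.8, 291.0]
ee_rot: [180.0, 0.0, 55.8]
force: [0.7, 0.2, -0.1]
gripper_width: 91.4
gripper_force: 0.0
```

Request:
apply_moves --pt "1 0.0267 0.0224 0 0 0 6.15" --pt "1 0.0267 0.0224 0 0 0 6.15" --pt "1 0.0267 0.0224 0 0 0 6.15" --pt "1 0.0267 0.0224 0 0 0 6.15" --pt "1 0.0267 0.0224 0 0 0 6.15"

```text
time_s: 1.48
ee_pos: [509.3, -296.6, 290.1]
ee_rot: [180.0, 0.0, 86.6]
force: [0.0, 1.3, -0.4]
gripper_width: 91.1
gripper_force: 0.0
```

Request:
apply_moves --pt "1 0.0267 0.0224 -0.02 0 0 6.15" --pt "1 0.0267 0.0224 -0.02 0 0 6.15" --pt "1 0 0 0 0 0 0" --pt "1 0 0 0 0 0 0"

```text
time_s: 1.82
ee_pos: [561.8, -251.8, 248.1]
ee_rot: [-179.8, -0.1, 98.7]
force: [-0.7, 0.1, 0.5]
gripper_width: 91.2
gripper_force: 0.0
```

```bash
python3 - <<'E'
from h import *
f=cams.grab_frame("wrist");s=status.state();print(s["time_s"],s["ee_pos"],s["ee_rot"],s["force"])
im=f["color"][...,::-1].copy()
for B in(box(65,30,76,76),box(8,26,118,118)): cv2.polylines(im,[hull(f,(562.1,-252.7,8.6),B,1)],True,(0,0,255),1)
cv2.imwrite("pics/w1.png",im)
E
```

```text
1.8667 [ 561.46880564 -253.01239229  249.49520439] [-1.79921602e+02 -5.24572052e-03  9.86119619e+01] [-0.72613976 -0.79815153  0.63125677]
```

View pics/w1.png

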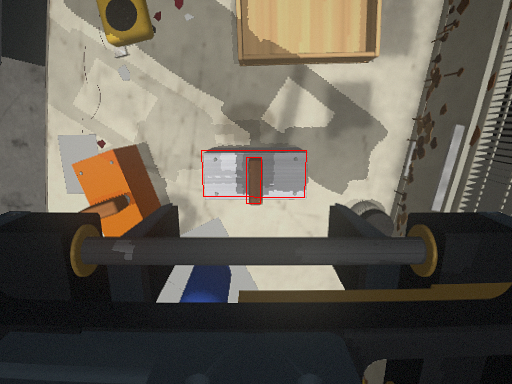

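The overlay sits on the roof and block, with the block at about (254,180), so the pose is good. Descending and gripping.

Request:
apply_moves --pt "1 0.0005 0 -0.036 0 0 0" --pt "1 0 0 -0.036 0 0 0" --pt "1 0 0 -0.036 0 0 0" --pt "1 0 0 -0.026 0 0 0" --pt "1 0 0 -0.016 0 0 0"

```text
time_s: 2.28
ee_pos: [559.7, -254.2, 97.9]
ee_rot: [-179.8, -0.1, 98.4]
force: [0.1, 0.0, 0.1]
gripper_width: 91.1
gripper_force: 0.0
```

Request:
apply_moves --pt "1 0 0 0 0 0 0" --pt "0 0 0 0 0 0 0" --pt "-0.5 0 0 0 0 0 0" --pt "-0.6 0 0 0 0 0 0" --pt "-0.7 0 0 0 0 0 0" --newtons 30

```text
time_s: 2.7
ee_pos: [562.9, -253.9, 101.9]
ee_rot: [179.8, 0.1, 98.6]
force: [0.1, -0.1, -0.3]
gripper_width: 67.2
gripper_force: 0.0
```

Request:
apply_moves --pt "-1 0 0 0 0 0 0" --pt "-1 0 0 0 0 0 0" --pt "-1 0 0 0 0 0 0" --pt "-1 0 0 0 0 0 0" --pt "-1 0 0 0 0 0 0"

```text
time_s: 3.12
ee_pos: [562.1, -253.1, 99.9]
ee_rot: [180.0, -0.0, 98.6]
force: [-0.3, 0.7, -0.3]
gripper_width: 34.1
gripper_force: 0.0
```

Request:
apply_moves --pt "-1 0 0 0 0 0 0" --pt "-1 0 0 0 0 0 0" --pt "-1 0 0 0 0 0 0" --pt "-1 0 0 0 0 0 0" --pt "-1 0 0 0 0 0 0"

```text
time_s: 3.53
ee_pos: [562.1, -253.2, 99.8]
ee_rot: [180.0, -0.0, 98.6]
force: [0.5, -1.0, -0.5]
gripper_width: 1.2
gripper_force: 0.0
```

```bash
python3 - <<'E'
from h import *
s=status.state();print(s["time_s"],s["ee_pos"],s["ee_rot"],s["force"],s["torque"],s["gripper_width"],s["gripper_force"])
E
```

```text
3.5333 [ 562.06638506 -253.18703764   99.81978179] [ 1.79998969e+02 -3.85548338e-03  9.85970729e+01] [ 0.54972276 -1.04205102 -0.53217863] [ 0.02484991 -0.10819774 -0.00819081] 1.203044604938149 0.0
```

Request:
apply_moves --pt "-1 0 0 0.008 0 0 0" --pt "-1 0 0 0.01 0 0 0" --pt "-1 0 0 0.01 0 0 0" --pt "-1 0 0 0.008 0 0 0" --pt "-1 0 0 0 0 0 0"

```text
time_s: 3.95
ee_pos: [563.6, -253.9, 138.9]
ee_rot: [179.7, 0.2, 98.6]
force: [0.3, -0.5, -0.0]
gripper_width: 0.6
gripper_force: 0.0
```

Request:
apply_moves --pt "-1 0 0 0 0 0 0" --pt "-1 0 0 0 0 0 0" --pt "-1 0 0 0 0 0 0"

```text
time_s: 4.2
ee_pos: [561.7, -253.0, 135.4]
ee_rot: [-180.0, -0.0, 98.6]
force: [-0.3, -0.7, -0.2]
gripper_width: 0.6
gripper_force: 0.0
```

Request:
apply_moves --pt "-1 0 0 0 0 0 0" --pt "-1 0 0 0 0 0 0"

```text
time_s: 4.37
ee_pos: [561.8, -253.1, 135.4]
ee_rot: [-180.0, -0.0, 98.6]
force: [0.3, -0.2, 0.7]
gripper_width: 0.3
gripper_force: 0.0
```

```bash
python3 - <<'E'
from h import *
F=[];
for _ in range(8):
    cams.grab_frame("wrist");s=status.state();F.append(np.r_[s["force"],s["torque"]])
print(s["time_s"],s["ee_pos"],s["ee_rot"],np.mean(F,0).round(2),np.std(F,0).round(2),s["gripper_width"],s["gripper_force"])
E
```

```text
4.7667 [ 562.07578797 -253.17768074  135.85790387] [ 1.79994928e+02 -2.06581600e-03  9.85969618e+01] [ 0.22  0.22 -0.11 -0.   -0.09 -0.02] [0.66 0.49 0.49 0.03 0.03 0.03] 0.3679836806288716 0.0
```

The fingers closed fully, so they missed the block. I'll look.

```bash
python3 - <<'E'
from h import *
f=cams.grab_frame("wrist");g=cams.grab_frame("scene")
a=f["color"][...,::-1];b=cv2.resize(g["color"][110:220,240:400,::-1],(512,352),interpolation=cv2.INTER_CUBIC)
cv2.imwrite("pics/w2.png",cv2.resize(np.hstack([a[:352],b]),(800,275)))
E
```

```text
(no output)
```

View pics/w2.png

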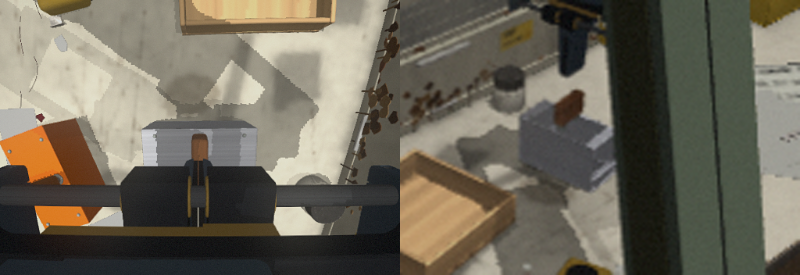

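```bash
python3 - <<'E'
from h import *
s=status.state();tcp=np.array(s["ee_pos"]);p=(562.1,-252.7,8.6)
o=[]
for c in("wrist","scene","top"):
    f=cams.grab_frame(c);im=cv2.resize(f["color"][...,::-1],None,fx=2,fy=2)
    for B in(box(65,30,76,76),box(8,26,118,118)): cv2.polylines(im,[hull(f,p,B,2)],True,(0,0,255),1)
    q=proj(f,tcp-[0,0,14]);print(c,"tip",q,"cam",-np.array(f["R"]).T@f["t"])
    u=(q*2).astype(int);cv2.circle(im,tuple(u),4,(0,255,0),1)
    x=np.clip(u[0]-130,0,1024-260);y=np.clip(u[1]-130,0,768-260);o.append(im[y:y+260,x:x+260])
cv2.imwrite("pics/c3.png",np.hstack(o))
E
```

```text
wrist tip [253.60075738 210.83729195] cam [ 552.07921302 -187.97896018  331.42013269]
scene tip [307.34571466 147.74341618] cam [-240.46744651  595.59771741  840.19262151]
top tip [364.02396902 161.57491144] cam [ 318.04679648   10.51730003 1214.6962376 ]
```

View pics/c3.png

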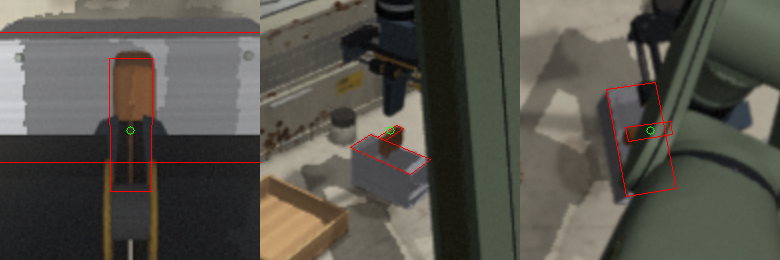

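```bash
python3 - <<'E'
from h import *
print(env.finger_overhang,[a for a in dir(env) if a[0]!='_'])
p=(562.1,-252.7,8.6);tcp=np.array(status.state()["ee_pos"])
f=cams.grab_frame("scene");S=10
im=cv2.resize(f["color"][...,::-1],None,fx=S,fy=S,interpolation=cv2.INTER_CUBIC)
for B in(box(65,30,0,0),box(65,30,76,76),box(8,26,118,118)): cv2.polylines(im,[hull(f,p,B,S)],True,(0,0,255),1)
for d in(-40,-20,0,14): cv2.circle(im,tuple((proj(f,tcp-[0,0,d])*S).astype(int)),6,(0,255,0),1)
cv2.imwrite("pics/c4.png",cv2.resize(im[1250:1850,2760:3360],(600,600)))
E
```

```text
14.0 ['Unreachable', 'finger_overhang', 'job_done']
```

View pics/c4.png

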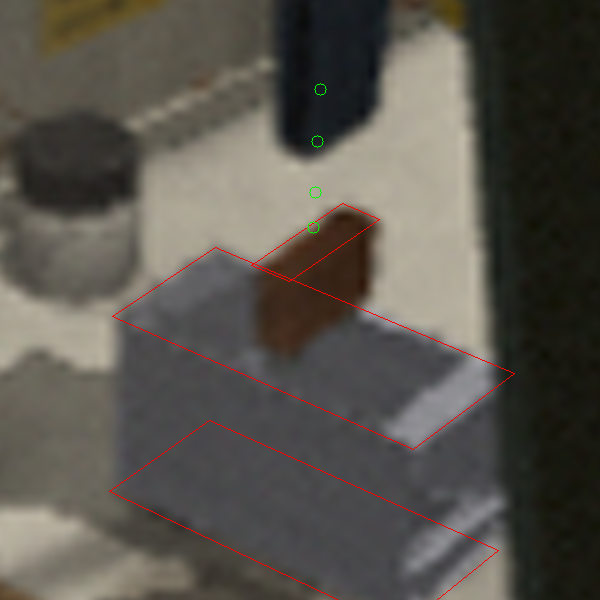

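The tin matches the overlay, but the fingertips appear about 30 mm higher than the stated overhang implies. I'll open, go back down to the same height and look at the open fingers.

Request:
apply_moves --pt "-0.2 0 0 0 0 0 0" --pt "-0.2 0 0 0 0 0 0" --pt "-0.2 0 0 0 0 0 0" --pt "-0.2 0 0 0 0 0 0" --pt "-0.2 0 0 0 0 0 0"

```text
time_s: 5.48
ee_pos: [562.0, -253.2, 135.9]
ee_rot: [180.0, -0.0, 98.6]
force: [0.1, 0.7, -0.0]
gripper_width: 30.7
gripper_force: 0.0
```

Request:
apply_moves --pt "-0.2 0 0 0 0 0 0" --pt "-0.2 0 0 -0.012 0 0 0" --pt "-0.2 0 0 -0.012 0 0 0" --pt "-0.2 0 0 -0.012 0 0 0" --pt "-0.2 0 0 0 0 0 0"

```text
time_s: 5.9
ee_pos: [560.4, -252.5, 97.5]
ee_rot: [-179.8, -0.2, 98.6]
force: [0.4, 0.6, -0.5]
gripper_width: 36.6
gripper_force: 0.0
```

```bash
python3 - <<'E'
from h import *
p=(562.1,-252.7,8.6);s=status.state();tcp=np.array(s["ee_pos"]);print(s)
o=[]
for c,S,x,y in(("scene",8,275,120),("wrist",4,200,160)):
    f=cams.grab_frame(c)
    im=cv2.resize(f["color"][...,::-1],None,fx=S,fy=S,interpolation=cv2.INTER_CUBIC)
    for B in(box(8,26,118,118),): cv2.polylines(im,[hull(f,p,B,S)],True,(0,0,255),1)
    for d in(-40,-20,0,14): cv2.circle(im,tuple((proj(f,tcp-[0,0,d])*S).astype(int)),5,(0,255,0),1)
    o.append(im[y*S:y*S+500,x*S:x*S+400])
cv2.imwrite("pics/c5.png",np.hstack(o))
E
```

```text
{'time_s': 5.9, 'qpos': array([-2.53221946e+01,  2.58893505e+01,  9.17009455e+01,  1.08895979e-03,
        6.26861654e+01, -3.39199633e+01]), 'qvel': array([ 0.03047316, -1.07360028, -2.02471118,  0.01594777,  1.99492902,
       -0.08548228]), 'effort': array([-1.73698605e-03, -4.76368904e+01, -2.23397505e+01,  4.26727266e-02,
       -2.28082957e-01,  2.83414432e-03]), 'ee_pos': array([ 560.44397917, -252.45718222,   97.48235762]), 'ee_rot': array([-1.79771125e+02, -1.55075401e-01,  9.85969570e+01]), 'force': array([ 0.44499604,  0.62333655, -0.49007525]), 'torque': array([-0.01036267, -0.04695535,  0.03150713]), 'gripper_force': 0.0, 'gripper_width': 36.634644035565366}
```

View pics/c5.png

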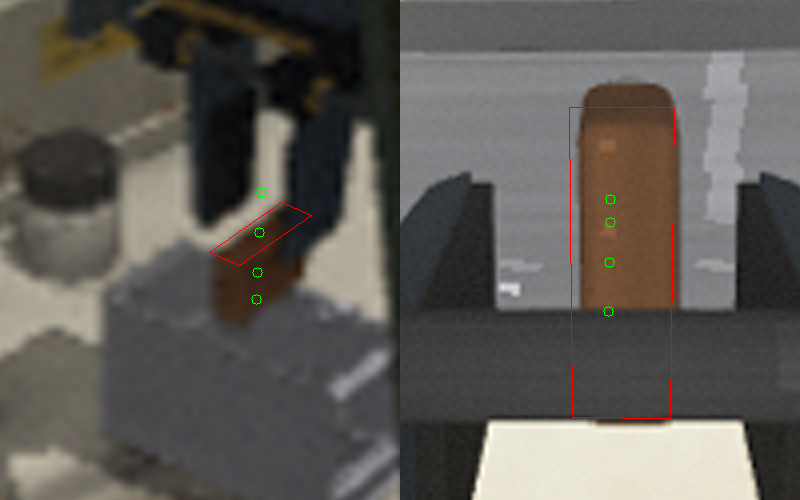

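Both views agree that the fingertips sit about 30 mm higher than the overhang says, and they are straddling the block. I'll lower gently while watching the force.

Request:
apply_moves --pt "-0.2 0 0.002 -0.01 0 0 0" --pt "-0.2 0 0 -0.008 0 0 0" --pt "-0.2 0 0 -0.005 0 0 0" --pt "-0.2 0 0 0 0 0 0"

```text
time_s: 6.33
ee_pos: [561.1, -250.7, 75.4]
ee_rot: [-179.9, -0.1, 98.6]
force: [0.0, 0.4, 0.4]
gripper_width: 36.5
gripper_force: 0.0
```

Request:
apply_moves --pt "-0.2 0 0 -0.003 0 0 0" --pt "-0.2 0 0 0 0 0 0" --pt "-0.2 0 0 0 0 0 0"

```text
time_s: 6.58
ee_pos: [562.2, -251.2, 73.9]
ee_rot: [180.0, 0.0, 98.6]
force: [-0.1, -0.8, -0.2]
gripper_width: 36.6
gripper_force: 0.0
```

Request:
apply_moves --pt "-0.2 0 0 -0.003 0 0 0" --pt "-0.2 0 0 0 0 0 0" --pt "-1 0 0 0 0 0 0" --pt "-1 0 0 0 0 0 0" --pt "-1 0 0 0 0 0 0" --newtons 30

```text
time_s: 7.0
ee_pos: [562.1, -251.2, 71.0]
ee_rot: [180.0, 0.0, 98.6]
force: [-0.7, -0.6, -0.2]
gripper_width: 19.0
gripper_force: 0.0
```

Request:
apply_moves --pt "-1 0 0 0 0 0 0" --pt "-1 0 0 0 0 0 0" --pt "-1 0 0 0 0 0 0"

```text
time_s: 7.25
ee_pos: [562.6, -251.3, 71.0]
ee_rot: [179.9, 0.0, 98.6]
force: [3.0, -0.5, -0.9]
gripper_width: 15.9
gripper_force: 30.0
```

Gripped at 15.9 mm. Lifting to weigh.

Request:
apply_moves --pt "-1 0 0 0.01 0 0 0" --pt "-1 0 0 0.015 0 0 0" --pt "-1 0 0 0.015 0 0 0" --pt "-1 0 0 0.01 0 0 0" --pt "-1 0 0 0 0 0 0"

```text
time_s: 7.67
ee_pos: [562.8, -251.7, 123.1]
ee_rot: [179.9, 0.1, 98.6]
force: [0.3, 0.2, -5.1]
gripper_width: 15.4
gripper_force: 30.0
```

Request:
apply_moves --pt "-1 0 0 0 0 0 0" --pt "-1 0 0 0 0 0 0"

```text
time_s: 7.83
ee_pos: [561.1, -250.8, 119.8]
ee_rot: [-179.9, -0.1, 98.6]
force: [-0.6, -0.1, -5.9]
gripper_width: 15.8
gripper_force: 30.0
```

```bash
cat > w.py <<'E'
from h import *
F=[]
for _ in range(8):
    f=cams.grab_frame("wrist");s=status.state();F.append(np.r_[s["force"],s["torque"]])
print(s["time_s"],s["ee_pos"],s["ee_rot"],np.mean(F,0).round(2),np.std(F,0).round(2),s["gripper_width"],s["gripper_force"])
E
python3 w.py
```

```text
8.2333 [ 561.97959926 -251.14093394  120.58564112] [-1.79981443e+02 -1.67205227e-02  9.85986480e+01] [-0.1  -0.07 -5.38 -0.01  0.03 -0.01] [0.31 0.48 0.59 0.02 0.03 0.04] 15.915646464261773 29.996405839920044
```

5.4 N, about 0.55 kg, so this tin holds the ball. The task says to heft both, so I'll set it back down and heft the other before tipping.

Request:
apply_moves --pt "-1 0 0 -0.015 0 0 0" --pt "-1 0 0 -0.018 0 0 0" --pt "-1 0 0 -0.01 0 0 0" --pt "-1 0 0 -0.005 0 0 0" --pt "-1 0 0 -0.002 0 0 0"

```text
time_s: 8.65
ee_pos: [561.4, -251.0, 71.0]
ee_rot: [-179.9, -0.1, 98.6]
force: [-7.1, 2.6, 12.7]
gripper_width: 15.7
gripper_force: 30.0
```

Request:
apply_moves --pt "-1 0 0 0 0 0 0" --pt "-1 0 0 0 0 0 0" --pt "-0.6 0 0 0 0 0 0" --pt "-0.4 0 0 0 0 0 0" --pt "-0.2 0 0 0 0 0 0"

```text
time_s: 9.07
ee_pos: [563.2, -251.7, 72.0]
ee_rot: [179.8, 0.1, 98.6]
force: [-0.5, -0.7, 0.3]
gripper_width: 29.2
gripper_force: 0.0
```

Request:
apply_moves --pt "-0.2 0 0 0 0 0 0" --pt "-0.2 0 0 0 0 0 0" --pt "-0.2 0 0 0 0 0 0"

```text
time_s: 9.32
ee_pos: [562.3, -251.3, 71.2]
ee_rot: [180.0, 0.0, 98.6]
force: [-0.9, 0.6, -0.3]
gripper_width: 36.3
gripper_force: 0.0
```

Request:
apply_moves --pt "-0.2 0 0 0.03 0 0 0" --pt "-0.2 0 0 0.04 0 0 0" --pt "-0.2 0 0 0.04 0 0 0" --pt "-0.2 0.003 0.02 0.02 0 0 -3" --pt "-0.2 0.003 0.037 0 0 0 -3"

```text
time_s: 9.73
ee_pos: [571.3, -197.8, 207.0]
ee_rot: [179.3, 0.4, 92.2]
force: [1.1, 0.4, -0.6]
gripper_width: 36.3
gripper_force: 0.0
```

Request:
apply_moves --pt "-0.2 0.003 0.04 0 0 0 -3" --pt "-0.2 0.003 0.04 0 0 0 -3" --pt "-0.2 0.003 0.04 0 0 0 -3" --pt "-0.2 0.003 0.04 0 0 0 -3" --pt "-0.2 0.003 0.04 0 0 0 -3"

```text
time_s: 10.15
ee_pos: [582.9, 7.6, 201.1]
ee_rot: [180.0, -0.0, 77.4]
force: [0.5, -0.2, -1.5]
gripper_width: 36.3
gripper_force: 0.0
```

Request:
apply_moves --pt "-0.2 0.003 0.04 0 0 0 -3" --pt "-0.2 0.003 0.04 0 0 0 -3" --pt "-0.2 0.003 0.04 0 0 0 -3" --pt "-0.2 0.003 0.04 0 0 0 -3" --pt "-0.2 0.003 0.04 0 0 0 -3"

```text
time_s: 10.57
ee_pos: [597.9, 207.8, 201.1]
ee_rot: [180.0, -0.0, 62.5]
force: [0.4, -0.7, 0.2]
gripper_width: 36.3
gripper_force: 0.0
```

Request:
apply_moves --pt "-0.2 0.003 0.04 0 0 0 -4" --pt "-0.2 0.002 0.04 0 0 0 -3" --pt "-0.2 0 0 0 0 0 0" --pt "-0.2 0 0 0 0 0 0"

```text
time_s: 10.9
ee_pos: [602.6, 287.8, 200.2]
ee_rot: [-180.0, 0.0, 55.8]
force: [-0.1, -0.8, -0.1]
gripper_width: 36.5
gripper_force: 0.0
```

```bash
python3 - <<'E'
from h import *
f=cams.grab_frame("wrist");s=status.state();print(s["time_s"],s["ee_pos"],s["ee_rot"])
p=(603.2,285.8,-34.3);S=1.5
im=cv2.resize(f["color"][...,::-1],None,fx=S,fy=S)
for B in(box(65,30,76,76),box(8,26,118,118)): cv2.polylines(im,[hull(f,p,B,S)],True,(0,0,255),1)
cv2.imwrite("pics/w6.png",im)
E
```

```text
10.95 [602.7552505  286.07442064 200.38443323] [1.79988946e+02 7.35137974e-02 5.57126127e+01]
```

View pics/w6.png

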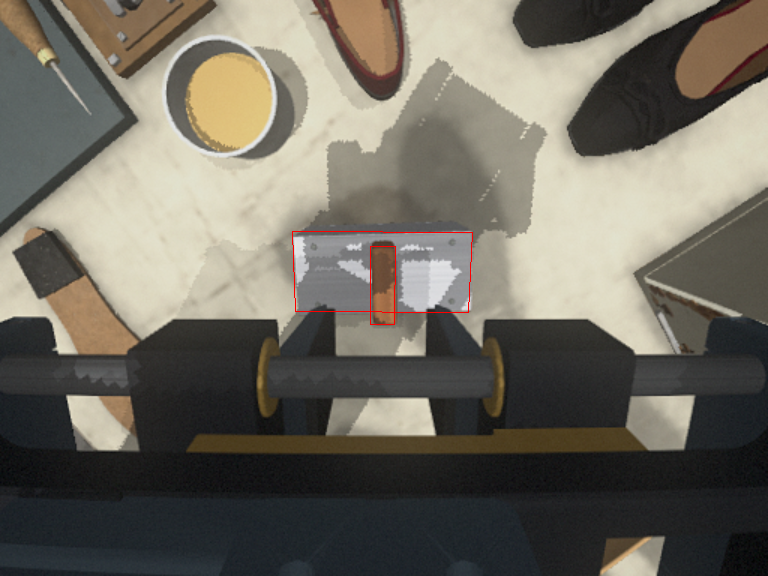

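The overlay sits well on the second tin, with the block at about (383,283). Descending and gripping.

Request:
apply_moves --pt "-0.2 0 0 -0.035 0 0 0" --pt "-0.2 0 0 -0.035 0 0 0" --pt "-0.2 0 0 -0.03 0 0 0" --pt "-0.2 0 0 -0.02 0 0 0" --pt "-0.2 0 0 -0.009 0 0 0"

```text
time_s: 11.37
ee_pos: [601.2, 282.7, 68.6]
ee_rot: [-179.8, 0.3, 55.5]
force: [-2.0, -0.0, -0.6]
gripper_width: 36.4
gripper_force: 0.0
```

Request:
apply_moves --pt "-0.2 0 0 0 0 0 0" --pt "-0.2 0 0 0 0 0 0" --pt "-1 0 0 0 0 0 0" --pt "-1 0 0 0 0 0 0" --pt "-1 0 0 0 0 0 0"

```text
time_s: 11.78
ee_pos: [604.0, 286.1, 73.6]
ee_rot: [179.9, -0.1, 55.6]
force: [0.4, -1.2, -0.5]
gripper_width: 19.2
gripper_force: 0.0
```

Request:
apply_moves --pt "-1 0 0 0 0 0 0" --pt "-1 0 0 0 0 0 0" --pt "-1 0 0 0 0 0 0"

```text
time_s: 12.03
ee_pos: [603.9, 286.0, 73.4]
ee_rot: [179.9, -0.1, 55.6]
force: [-0.8, -1.3, 5.3]
gripper_width: 16.2
gripper_force: 30.0
```

Request:
apply_moves --pt "-1 0 0 0.01 0 0 0" --pt "-1 0 0 0.015 0 0 0" --pt "-1 0 0 0.015 0 0 0" --pt "-1 0 0 0.01 0 0 0" --pt "-1 0 0 0 0 0 0"

```text
time_s: 12.45
ee_pos: [604.2, 286.5, 124.2]
ee_rot: [179.9, -0.2, 55.6]
force: [0.8, -0.4, -3.2]
gripper_width: 16.0
gripper_force: 30.0
```

Request:
apply_moves --pt "-1 0 0 0 0 0 0" --pt "-1 0 0 0 0 0 0"

```text
time_s: 12.62
ee_pos: [602.2, 285.5, 120.7]
ee_rot: [-179.9, 0.1, 55.6]
force: [0.1, -0.5, -3.4]
gripper_width: 15.5
gripper_force: 30.0
```

```bash
python3 w.py
```

```text
13.0167 [602.98640501 285.74190517 121.56749051] [-1.79990187e+02  2.37224278e-02  5.55949614e+01] [-0.01  0.04 -2.84  0.   -0.02 -0.01] [0.47 0.52 0.46 0.03 0.02 0.02] 15.753997799827241 29.978313446044922
```

2.84 N, so this one is empty. Setting it back.

Request:
apply_moves --pt "-1 0 0 -0.015 0 0 0" --pt "-1 0 0 -0.017 0 0 0" --pt "-1 0 0 -0.01 0 0 0" --pt "-1 0 0 -0.004 0 0 0" --pt "-1 0 0 -0.002 0 0 0"

```text
time_s: 13.43
ee_pos: [602.6, 285.7, 73.5]
ee_rot: [-180.0, 0.1, 55.6]
force: [-1.4, -0.4, -1.1]
gripper_width: 15.7
gripper_force: 30.0
```

Request:
apply_moves --pt "-1 0 0 -0.001 0 0 0" --pt "-1 0 0 0 0 0 0" --pt "-1 0 0 0 0 0 0"

```text
time_s: 13.68
ee_pos: [603.7, 286.0, 73.6]
ee_rot: [179.9, -0.1, 55.6]
force: [0.5, 1.5, -2.5]
gripper_width: 15.9
gripper_force: 30.0
```

Request:
apply_moves --pt "-1 0 0 -0.001 0 0 0" --pt "-1 0 0 0 0 0 0" --pt "-1 0 0 0 0 0 0" --pt "-1 0 0 0 0 0 0"

```text
time_s: 14.02
ee_pos: [603.8, 286.0, 73.3]
ee_rot: [179.9, -0.1, 55.6]
force: [-1.3, -0.7, 5.5]
gripper_width: 15.8
gripper_force: 30.0
```

Seated. Release and return to the loaded tin.

Request:
apply_moves --pt "-0.6 0 0 0 0 0 0" --pt "-0.2 0 0 0 0 0 0" --pt "-0.2 0 0 0 0 0 0" --pt "-0.2 0 0 0 0 0 0" --pt "-0.2 0 0 0 0 0 0"

```text
time_s: 14.43
ee_pos: [603.0, 285.8, 71.5]
ee_rot: [-180.0, 0.0, 55.6]
force: [0.7, -0.5, 0.5]
gripper_width: 36.0
gripper_force: 0.0
```

Request:
apply_moves --pt "-0.2 0 0 0.03 0 0 0" --pt "-0.2 0 0 0.04 0 0 0" --pt "-0.2 0 0 0.04 0 0 0" --pt "-0.2 -0.003 -0.02 0.02 0 0 3" --pt "-0.2 -0.003 -0.037 0 0 0 3"

```text
time_s: 14.85
ee_pos: [600.1, 232.5, 207.9]
ee_rot: [179.6, -0.6, 62.0]
force: [0.8, -1.6, 0.1]
gripper_width: 36.6
gripper_force: 0.0
```

Request:
apply_moves --pt "-0.2 -0.003 -0.04 0 0 0 3" --pt "-0.2 -0.003 -0.04 0 0 0 3" --pt "-0.2 -0.003 -0.04 0 0 0 3" --pt "-0.2 -0.003 -0.04 0 0 0 3" --pt "-0.2 -0.003 -0.04 0 0 0 3"

```text
time_s: 15.27
ee_pos: [581.6, 27.1, 201.9]
ee_rot: [180.0, -0.0, 76.8]
force: [0.5, 0.1, -0.2]
gripper_width: 35.9
gripper_force: 0.0
```

Request:
apply_moves --pt "-0.2 -0.003 -0.04 0 0 0 3" --pt "-0.2 -0.003 -0.04 0 0 0 3" --pt "-0.2 -0.003 -0.04 0 0 0 3" --pt "-0.2 -0.003 -0.04 0 0 0 3" --pt "-0.2 -0.003 -0.04 0 0 0 3"

```text
time_s: 15.68
ee_pos: [566.6, -173.1, 201.9]
ee_rot: [180.0, -0.0, 91.7]
force: [0.7, 0.9, -0.6]
gripper_width: 36.7
gripper_force: 0.0
```

Request:
apply_moves --pt "-0.2 -0.003 -0.04 0 0 0 4" --pt "-0.2 -0.002 -0.04 0 0 0 3" --pt "-0.2 0 0 0 0 0 0" --pt "-0.2 0 0 0 0 0 0" --pt "-0.2 0 0 0 0 0 0"

```text
time_s: 16.1
ee_pos: [561.9, -250.8, 201.5]
ee_rot: [-180.0, -0.1, 98.5]
force: [0.4, 0.9, -0.5]
gripper_width: 36.3
gripper_force: 0.0
```

Descend (z 201.5 to 71) and grip.

Request:
apply_moves --pt "-0.2 0 0 -0.035 0 0 0" --pt "-0.2 0 0 -0.035 0 0 0" --pt "-0.2 0 0 -0.03 0 0 0" --pt "-0.2 0 0 -0.02 0 0 0" --pt "-0.2 0 0 -0.01 0 0 0"

```text
time_s: 16.52
ee_pos: [560.5, -248.3, 68.8]
ee_rot: [-179.7, -0.2, 98.7]
force: [-0.3, 0.4, 0.1]
gripper_width: 36.4
gripper_force: 0.0
```

Request:
apply_moves --pt "-0.2 0 0 0 0 0 0" --pt "-0.2 0 0 0 0 0 0" --pt "-0.2 0 0 0 0 0 0" --pt "-1 0 0 0 0 0 0" --pt "-1 0 0 0 0 0 0" --newtons 45

```text
time_s: 16.93
ee_pos: [563.0, -251.5, 73.4]
ee_rot: [179.9, 0.1, 98.6]
force: [-0.4, -0.4, 0.4]
gripper_width: 25.8
gripper_force: 0.0
```

Request:
apply_moves --pt "-1 0 0 0 0 0 0" --pt "-1 0 0 0 0 0 0" --pt "-1 0 0 0 0 0 0" --pt "-1 0 0 0 0 0 0"

```text
time_s: 17.27
ee_pos: [562.6, -251.4, 72.8]
ee_rot: [179.9, 0.0, 98.6]
force: [0.8, 0.2, 5.0]
gripper_width: 15.7
gripper_force: 45.0
```

Gripped. Lift by 65 mm and carry it level over the tray.

Request:
apply_moves --pt "-1 0 0 0.01 0 0 0" --pt "-1 0 0 0.02 0 0 0" --pt "-1 0 0 0.02 0 0 0" --pt "-1 0 0 0.015 0 0 0" --pt "-1 0 0.01 0 0 0 0"

```text
time_s: 17.68
ee_pos: [563.3, -243.2, 139.5]
ee_rot: [179.8, 0.2, 98.5]
force: [0.2, -0.3, -4.3]
gripper_width: 15.6
gripper_force: 45.0
```

Request:
apply_moves --pt "-1 0.006 0.02 0 0 0 0" --pt "-1 0.006 0.025 0 0 0 0" --pt "-1 0.006 0.025 0 0 0 0" --pt "-1 0.006 0.025 0 0 0 0" --pt "-1 0.006 0.025 0 0 0 0"

```text
time_s: 18.1
ee_pos: [590.3, -119.0, 134.8]
ee_rot: [-179.8, -0.1, 98.6]
force: [1.0, 0.7, -4.8]
gripper_width: 15.7
gripper_force: 45.0
```

Request:
apply_moves --pt "-1 0.006 0.025 0 0 0 0" --pt "-1 0.006 0.025 0 0 0 0" --pt "-1 0.006 0.025 0 0 0 0" --pt "-1 0.006 0.025 0 0 0 0" --pt "-1 0.003 0.014 0 0 0 0"

```text
time_s: 18.52
ee_pos: [617.8, -3.7, 134.8]
ee_rot: [-179.8, -0.1, 98.7]
force: [0.1, 0.9, -5.4]
gripper_width: 15.9
gripper_force: 45.0
```

Request:
apply_moves --pt "-1 0 0 0 0 0 0" --pt "-1 0 0 0 0 0 0" --pt "-1 0 0 0 0 0 0" --pt "-1 0 0 0 0 0 0"

```text
time_s: 18.85
ee_pos: [618.5, -8.4, 136.4]
ee_rot: [-179.9, 0.0, 98.5]
force: [-0.1, -0.4, -4.7]
gripper_width: 15.6
gripper_force: 45.0
```

Tilt the mouth end down.

Request:
apply_moves --pt "-1 0 0 0 0.6 -3.96 0" --pt "-1 0 0 0 0.6 -3.96 0" --pt "-1 0 0 0 0.6 -3.96 0" --pt "-1 0 0 0 0.6 -3.96 0" --pt "-1 0 0 0 0.6 -3.96 0"

```text
time_s: 19.27
ee_pos: [618.3, -8.6, 137.2]
ee_rot: [159.8, 0.0, 98.5]
force: [0.1, 1.0, -5.1]
gripper_width: 15.7
gripper_force: 45.0
```

Request:
apply_moves --pt "-1 0 0 0 0.6 -3.96 0" --pt "-1 0 0 0 0.6 -3.96 0" --pt "-1 0 0 0 0.6 -3.96 0" --pt "-1 0 0 0 0.6 -3.96 0" --pt "-1 0 0 0 0.6 -3.96 0"

```text
time_s: 19.68
ee_pos: [618.0, -4.6, 137.0]
ee_rot: [142.5, -0.4, 99.0]
force: [-0.2, 1.7, -3.4]
gripper_width: 16.1
gripper_force: 45.0
```

Request:
apply_moves --pt "-1 0 0 0 0.3 -1.98 0" --pt "-1 0 0 0 0 0 0" --pt "-1 0 0 0 0 0 0" --pt "-1 0 0 0 0 0 0" --pt "-1 0 0 0 0 0 0"

```text
time_s: 20.1
ee_pos: [620.9, -3.2, 138.2]
ee_rot: [140.7, -0.4, 99.1]
force: [-0.5, -0.9, -3.7]
gripper_width: 15.7
gripper_force: 45.0
```

Request:
apply_moves --pt "-1 0 0 0 0 0 0" --pt "-1 0 0 0 0 0 0" --pt "-1 0 0 0 0 0 0" --pt "-1 0 0 0 0 0 0" --pt "-1 0 0 0 0 0 0"

```text
time_s: 20.52
ee_pos: [620.1, -2.8, 137.4]
ee_rot: [140.8, -0.5, 99.1]
force: [0.5, -0.7, -3.1]
gripper_width: 15.6
gripper_force: 45.0
```

```bash
python3 w.py
```

```text
20.9167 [620.03520443  -2.86784884 137.35069935] [140.75987993  -0.48916577  99.10186906] [-0.03 -0.19 -2.81 -0.14  0.7  -0.  ] [0.17 0.48 0.5  0.02 0.03 0.02] 16.40384631612118 44.99973714351654
```

Weight has dropped to 2.8 N, so the ball is out. Next I'll check that it is in the tray and work out the return turn.

```bash
python3 - <<'E'
from h import *
from scipy.spatial.transform import Rotation as Ro
s=status.state()
R0=Ro.from_euler('xyz',s["ee_rot"],degrees=True);R1=Ro.from_euler('xyz',[180,0,98.6],degrees=True)
print((R1*R0.inv()).as_rotvec(degrees=True),s["ee_pos"],s["qpos"].round(1))
a=cams.grab_frame("scene")["color"][...,::-1];b=cams.grab_frame("top")["color"][...,::-1]
cv2.imwrite("pics/t7.png",np.hstack([cv2.resize(a[150:250,190:315],(400,320),interpolation=3),cv2.resize(b[100:220,190:340],(400,320),interpolation=3)]))
E
```

```text
[-6.5019209  38.70034566 -0.31458743] [620.03520443  -2.86784884 137.35069935] [ -7.6  11.  122.5  52.2  13.8 -64.2]
```

View pics/t7.png

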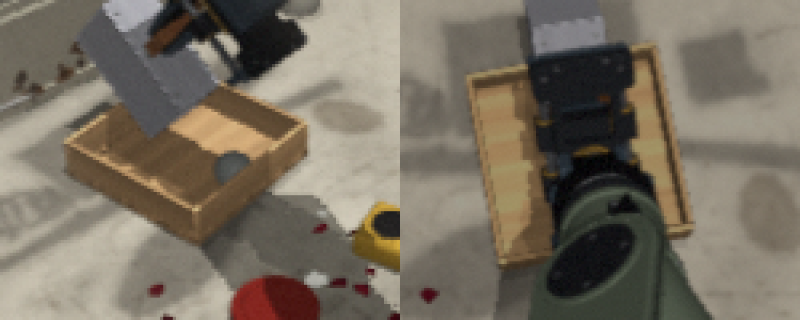

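The ball lies in the tray, at about (230,168) in the scene crop. Untilt, then carry the tin back.

Request:
apply_moves --pt "-1 0 0 0.01 -1.08 6.45 -0.05" --pt "-1 0 0 0.01 -1.08 6.45 -0.05" --pt "-1 0 0 0 -1.08 6.45 -0.05" --pt "-1 0 0 0 -1.08 6.45 -0.05" --pt "-1 0 0 0 -1.08 6.45 -0.05"

```text
time_s: 21.43
ee_pos: [623.0, 11.7, 147.8]
ee_rot: [163.2, -2.4, 99.8]
force: [1.2, 0.9, -3.2]
gripper_width: 15.9
gripper_force: 45.0
```

Request:
apply_moves --pt "-1 0 0 0 -1.08 6.45 -0.05" --pt "-1 0 0 0 0 0 0" --pt "-1 0 0 0 0 0 0" --pt "-1 0 0 0 0 0 0"

```text
time_s: 21.77
ee_pos: [622.4, 12.8, 145.6]
ee_rot: [169.5, -2.6, 99.6]
force: [-0.8, -0.6, -3.3]
gripper_width: 15.5
gripper_force: 45.0
```

```bash
python3 w.py
```

```text
22.1667 [623.35206414  12.52800254 146.94854874] [169.46048688  -2.52578087  99.57518008] [-0.22 -0.28 -2.39 -0.09  0.14  0.  ] [0.34 0.54 0.48 0.04 0.03 0.03] 15.73749989257411 44.998796582221985
```

```bash
cat > d.py <<'E'
from h import *
from scipy.spatial.transform import Rotation as Ro
s=status.state()
R0=Ro.from_euler('xyz',s["ee_rot"],degrees=True);R1=Ro.from_euler('xyz',[180,0,98.6],degrees=True)
print((R1*R0.inv()).as_rotvec(degrees=True).round(2),(np.array([562.2,-251.3,72])-s["ee_pos"]).round(1),s["time_s"])
E
python3 d.py
```

```text
[-4.15 10.01 -0.74] [ -61.2 -263.8  -74.9] 22.1667
```

Request:
apply_moves --pt "-1 0 0 0 -1.04 2.5 -0.18" --pt "-1 0 0 0 -1.04 2.5 -0.18" --pt "-1 0 0 0 -1.04 2.5 -0.18" --pt "-1 0 0 0 -1.04 2.5 -0.18" --pt "-1 -0.004 -0.015 0 0 0 0"

```text
time_s: 22.58
ee_pos: [622.4, 0.4, 146.5]
ee_rot: [179.9, -0.1, 98.8]
force: [2.1, -0.8, -2.6]
gripper_width: 15.6
gripper_force: 45.0
```

Request:
apply_moves --pt "-1 -0.006 -0.025 0 0 0 0" --pt "-1 -0.006 -0.025 0 0 0 0" --pt "-1 -0.006 -0.025 0 0 0 0" --pt "-1 -0.006 -0.025 0 0 0 0" --pt "-1 -0.006 -0.025 0 0 0 0"

```text
time_s: 23.0
ee_pos: [589.2, -128.7, 146.8]
ee_rot: [180.0, 0.0, 98.6]
force: [-0.3, 0.3, -2.7]
gripper_width: 15.5
gripper_force: 45.0
```

Request:
apply_moves --pt "-1 -0.006 -0.025 0 0 0 0" --pt "-1 -0.006 -0.025 0 0 0 0" --pt "-1 -0.006 -0.025 0 0 0 0" --pt "-1 -0.006 -0.025 0 0 0 0" --pt "-1 -0.003 -0.02 0 0 0 0"

```text
time_s: 23.42
ee_pos: [561.6, -249.5, 146.9]
ee_rot: [180.0, 0.1, 98.6]
force: [0.2, 0.4, -2.2]
gripper_width: 15.9
gripper_force: 45.0
```

Request:
apply_moves --pt "-1 0 0 0 0 0 0" --pt "-1 0 0 0 0 0 0" --pt "-1 0 0 0 0 0 0" --pt "-1 0 0 0 0 0 0" --pt "-1 0 0 0 0 0 0"

```text
time_s: 23.83
ee_pos: [562.9, -246.4, 146.8]
ee_rot: [-180.0, -0.0, 98.7]
force: [-1.0, 0.2, -3.0]
gripper_width: 16.0
gripper_force: 45.0
```

```bash
python3 d.py; python3 w.py
```

```text
[-0.01 -0.01 -0.11] [ -0.7  -4.9 -74.8] 23.8333
24.2333 [ 562.79905158 -247.18474824  146.75852669] [-1.79981884e+02  6.96893800e-03  9.86516347e+01] [-0.18 -0.19 -2.67  0.01 -0.09 -0.  ] [0.33 0.39 0.34 0.03 0.02 0.04] 15.562438023289571 44.99916851520538
```

Request:
apply_moves --pt "-1 -0.0006 -0.004 -0.02 0 0 0" --pt "-1 0 0 -0.02 0 0 0" --pt "-1 0 0 -0.018 0 0 0" --pt "-1 0 0 -0.008 0 0 0" --pt "-1 0 0 -0.004 0 0 0"

```text
time_s: 24.65
ee_pos: [561.3, -250.9, 75.3]
ee_rot: [-179.8, -0.1, 98.6]
force: [-0.4, 0.4, -2.7]
gripper_width: 16.0
gripper_force: 45.0
```

Request:
apply_moves --pt "-1 0 0 -0.002 0 0 0" --pt "-1 0 0 -0.001 0 0 0" --pt "-1 0 0 0 0 0 0" --pt "-1 0 0 0 0 0 0"

```text
time_s: 24.98
ee_pos: [562.8, -251.6, 74.8]
ee_rot: [179.9, 0.1, 98.6]
force: [0.1, -0.2, -2.7]
gripper_width: 15.8
gripper_force: 45.0
```

```bash
python3 d.py; python3 w.py
```

```text
[ 0.06  0.08 -0.04] [-0.6  0.3 -2.8] 24.9833
25.3833 [ 562.20559199 -251.34513518   73.88485901] [-1.79994789e+02  1.21094113e-02  9.86372935e+01] [-0.04  0.01 -3.05  0.   -0.1   0.01] [0.45 0.47 0.57 0.02 0.02 0.03] 15.59448680591637 44.99914348125458
```

Request:
apply_moves --pt "-1 0 0 -0.001 0 0 0" --pt "-1 0 0 -0.001 0 0 0" --pt "-1 0 0 0 0 0 0" --pt "-1 0 0 0 0 0 0"

```text
time_s: 25.72
ee_pos: [562.2, -251.4, 72.8]
ee_rot: [180.0, 0.0, 98.6]
force: [-2.1, 0.6, 5.6]
gripper_width: 15.8
gripper_force: 45.0
```

```bash
python3 w.py
```

```text
26.1167 [ 562.26283248 -251.35791581   72.75861402] [1.79980190e+02 2.84545446e-02 9.86372350e+01] [-2.51  1.04  5.75  0.17  0.3  -0.  ] [0.45 0.43 0.44 0.02 0.03 0.03] 16.032751452009595 45.0014591217041
```

Seated. Release, rise, and check both tins and the ball.

Request:
apply_moves --pt "-0.6 0 0 0 0 0 0" --pt "-0.2 0 0 0 0 0 0" --pt "-0.2 0 0 0 0 0 0" --pt "-0.2 0 0 0 0 0 0" --pt "-0.2 0 0 0 0 0 0"

```text
time_s: 26.53
ee_pos: [562.2, -251.4, 71.5]
ee_rot: [-180.0, 0.0, 98.6]
force: [0.9, 0.4, 0.7]
gripper_width: 36.2
gripper_force: 0.0
```

Request:
apply_moves --pt "-0.2 0 0 0.03 0 0 0" --pt "-0.2 0 0 0.04 0 0 0" --pt "-0.2 0 0 0.04 0 0 0" --pt "-0.2 0 0 0.04 0 0 0" --pt "-0.2 0 0 0.03 0 0 0"

```text
time_s: 26.95
ee_pos: [562.8, -251.6, 255.5]
ee_rot: [179.8, 0.1, 98.6]
force: [0.4, -0.9, -0.1]
gripper_width: 36.6
gripper_force: 0.0
```

Request:
apply_moves --pt "0 -0.02 -0.025 0.01 0 0 0" --pt "0 -0.025 -0.025 0 0 0 0" --pt "0 -0.025 -0.025 0 0 0 0" --pt "0 -0.025 -0.025 0 0 0 0" --pt "0 -0.025 -0.025 0 0 0 0"

```text
time_s: 27.37
ee_pos: [441.0, -377.2, 261.8]
ee_rot: [-180.0, 0.0, 98.7]
force: [0.7, -0.1, 0.7]
gripper_width: 45.6
gripper_force: 0.0
```

Request:
apply_moves --pt "0 -0.025 -0.025 0 0 0 0" --pt "0 -0.025 -0.025 0 0 0 0" --pt "0 -0.025 -0.025 0 0 0 0" --pt "0 -0.025 -0.025 0 0 0 0" --pt "0 -0.025 -0.025 0 0 0 0"

```text
time_s: 27.78
ee_pos: [315.7, -502.4, 261.7]
ee_rot: [-180.0, 0.0, 98.6]
force: [0.1, -0.4, -0.1]
gripper_width: 45.7
gripper_force: 0.0
```

Request:
apply_moves --pt "0 0 0 0 0 0 0" --pt "0 0 0 0 0 0 0" --pt "0 0 0 0 0 0 0" --pt "0 0 0 0 0 0 0"

```text
time_s: 28.12
ee_pos: [318.0, -500.6, 261.7]
ee_rot: [180.0, -0.0, 98.7]
force: [0.2, -0.2, 0.4]
gripper_width: 45.5
gripper_force: 0.0
```

```bash
python3 - <<'E'
from h import *
s=status.state();print(s["time_s"],s["ee_pos"],s["force"])
f=cams.grab_frame("top")
for n,p0,roi in(("L",(595,280,-36),(105,118,168,190)),("R",(570,-248,12),(328,130,385,205))):
    p,c=fit([f],p0,[roi]);print(n,p.round(1),round(c,2))
a=cv2.imread("pics/top0.png");b=cv2.resize(f["color"][...,::-1],(800,600))
d=np.abs(a.astype(int)-b).max(2)[:450]>45
n,_,st,ce=cv2.connectedComponentsWithStats(d.astype(np.uint8))
print([(st[i].tolist(),onz(f,*(ce[i]*.64),26).round()) for i in range(1,n) if st[i,4]>25])
E
```

```text
28.1167 [ 317.97077342 -500.56928257  261.72508711] [ 0.200595   -0.21851962  0.41364747]
L [601.9 285.4 -35.8] 0.47
R [ 561.2 -253.5    9.7] 0.51
[([394, 274, 26, 24, 304], array([530., -18.,  26.])), ([795, 353, 5, 7, 33], array([ 417., -641.,   26.])), ([599, 373, 15, 24, 53], array([ 374., -326.,   26.])), ([479, 380, 85, 52, 1838], array([ 343., -197.,   26.])), ([402, 385, 20, 19, 202], array([360., -26.,  26.])), ([621, 391, 45, 26, 349], array([ 344., -379.,   26.])), ([786, 395, 14, 8, 98], array([ 349., -629.,   26.])), ([363, 401, 38, 49, 405], array([315.,  17.,  26.])), ([466, 408, 7, 8, 45], array([ 335., -113.,   26.])), ([608, 408, 67, 42, 1125], array([ 292., -382.,   26.])), ([721, 414, 41, 31, 374], array([ 306., -552.,   26.])), ([794, 439, 6, 9, 39], array([ 280., -632.,   26.]))]
```

Both tins are back within about 1 mm, and the ball is in the tray at (530, -18).

```bash
python3 -c "
from workcell import env
print(env.job_done())"
```

```text
the job is handed in; nothing more can be done
None
```

I hefted both tins: the right one weighed about 0.55 kg, so it held the ball, and the left about 0.29 kg; I tipped only the right one, the ball is in the tray, both tins stand upright within about 1 mm of their starting places, and the job is handed in.

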